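# Post a carton through the sprung flap of a drop box

### The arm

A 7-joint arm with a two-finger parallel gripper is mounted at the origin on the work surface; the furniture and walls round the work are solid. World frame = base frame: x ahead of the robot, y to its left, z up, the work surface at z = 0. Lengths are in m, angles in degrees, forces in N, time in s.
With the tool pointing down it reaches from about 0.425 to 0.875 m from the base axis. Payload 4.7 kg.
Tool frame: the origin (TCP) lies at the very end of the fingers, on their centre line; the grasp point (between the pads) lies 19 mm behind it; z points along the fingers, y is the line along which they close (so a half turn about z gives the same grasp; the last joint's range is limited). The gripper opens to 87 mm and grips with 3 to 60 N. Pads are 19 mm wide; open, the fingers measure 117 mm over their backs; the gripper's body (75 mm by 190 mm) begins 51 mm behind the grasp point.
Start: joints at [64.979, 18.392, -4.016, 83.108, 1.295, 78.541, -3.26], TCP at [0.283, -0.585, 0.223] pointing down, gripper open.
Joint ranges: [-163.93, 163.93], [-17.29, 119.83], [-79.2, 71.16], [3.27, 140.29], [-89.18, 269.18], [5.43, 117.66], [-154.24, 154.24]. Speed limits (degrees/s): [147.25, 147.25, 180, 180, 180, 180, 180].

### API

Orientations are given as [roll, pitch, yaw] about the fixed x, y, z axes, in that order (R = Rz(yaw) Ry(pitch) Rx(roll)).
In Python, from cell import get_obs, read_camera, sign_off, silhouettes gives the robot as it stands.
- The arm moves only by the tool play_rows, never from a script. Its argument "steps" is a list that holds one entry, the list of rows, each a list of 7 numbers: the shift along the tool's x, y, z in m, then the turn, a rotation vector about the tool's x, y, z in rad, then the finger opening in m, from 0 to 0.087. A call has 1 to 12 rows; each row shifts and turns the commanded pose from where the row before left it, along the tool's axes as they then stand; what a row does not reach is not made up. A row lasts 1/10 s, in which the tool goes at most 50 mm and 8.59 degrees, less where a joint would pass 70% of its speed; a pose out of reach is approached as far as the arm can. A call is refused whole if a number of a shift passes 0.05 or a number of a turn 0.15, either way. A call with a gripper value outside its range is refused whole. The fingers move at their own pace and stop on an object; "force" is the grip in N (left out, the last holds). Time passes only in rows, so rows that do not move let the fingers close. It gives the time, the measured TCP pose, the force, the opening and the grip force at its end, in the units of the state.
- get_obs(): the state, without advancing time (a new reading comes with each control period).
- read_camera(name): name is "scene" or "top" or "wrist"; returns a dict with "frame" (480x640x3 uint8, red, green, blue), "intrinsics" (3x3 intrinsics, pixels), "view" (4x4, takes a point from world to camera coordinates). Camera axes: x right, y up, looking along -z (the intrinsics and any distortion apply to the point x, -y, -z); pixel columns grow to the right and rows downward; lengths in m; the calibration is good to about 2 mm. A picture is of the moment at which its call begins. There is no depth.
- sign_off(): hands the job in; it is judged then, once.
Trained networks look in the newest picture that a camera, given by its name, has taken for a name from the list of things; names that differ only in an ending like _2 or _b are one class to them, and where a whole thing is asked for, a point or a joint stands for the part that bears it (a point fixed in the world has none). Each returns a list of dicts, best first, with "p" (0 to 1); they miss things now and then, are a little off and sometimes report something else, mostly with a low value. They report only what shows in the picture. A call takes as long as a camera call. They do not tell look-alikes from the thing itself.
- silhouettes(camera, name): "pixels" (480x640 bool, what is visible of it) and "extent" ([left, top, right, bottom] in pixels, round what is visible of it).
The state is a dict: "time_s": time; "qpos": joint angles; "joint_velocities": joint speeds; "effort": joint torques, N m; "tool_pos": TCP position; "tool_rot": TCP orientation; "force": force on the tool from outside, world axes, zero at the start; "wrist_torque": the same for the moment, N m; "grip_width": finger opening in m; "grasp_force": force on a finger pad.
Only numpy, scipy, OpenCV 4.12 (cv2) and the standard library are available. Lean on these libraries where they do the work, as an engineer would, in place of code of your own. Each camera call takes 0.05 s, during which the arm holds its last target. There are 200 camera calls.

### The job

Lift the orange-and-white carton out of the aluminium rack, set it down on the table and let go, then take it again by one end and feed it end first past the orange spring flap in the front of the white drop box, so that it drops right inside and the flap springs shut behind it. Do not shift or knock over the pump bottle, timer or tape roll.

Things in the scene. Friction and masses are not known exactly. Their poses are not given: they have to be found in the camera images.
- carton: orange-and-white carton, a rigid box 36 (x) x 91 (y) x 52 (z) mm, about 160 g; origin at the centre of its underside, z up when standing as found, y along its length; both ends are alike
- carton_mid (a point): centre of the carton, 26 mm above its underside; axes as the carton
- rack: fixed aluminium rack; origin under its centre, y along the carton. Foot plate 66 x 118 x 5 mm carries the carton (carton top at 57 mm). A pocket at each end: end wall and two side cheeks, 4 mm thick, up to z = 61 mm, 42 mm apart inside. Only the carton's middle 45 mm is bare: grip there, closing along x; lift straight up until its underside clears 61 mm
- drop_box: fixed white box, 120 deep (x) x 110 wide (y) x 186 mm high, closed roof, walls 4 mm; origin under its centre, x points inward from the front face (at x = -60 mm). Inside: an empty well 112 mm deep in x, floor at z = 4 mm, no shelf behind the sill: a carton let go with its middle past the sill tips in, may stay with its tail on the sill under the flap until pushed, then falls below the sill
- mouth (a point): middle of the mouth's sill, on the front face, 110 mm above the table; axes as the drop box (x inward). The mouth is 54 mm wide (y +-27 mm) and 70 mm high, upper edge 180 mm above the table, then 6 mm of lintel to the roof; a grey bezel round it stands 3 mm proud
- flap (a joint): angle of the orange flap, 51 mm wide, 68 mm long: 0 = shut (upright in the mouth), grows to 1.45 rad as its lower edge swings inward and up. Hinged along y at its top, 179 mm above the table, 5 mm behind the front face; swings inward only. A spring shuts it, 0.02 N m at 0 to 0.04 N m fully open: the carton's end pushes it open with 1 to 3 N
- gel_bottle: bystander: light blue pump bottle, 64 x 73 x 196 mm, origin at the centre of its underside
- timer: bystander: white wedge timer, 38 x 72 x 52 mm, origin at the centre of its underside
- tape_micropore: bystander: white tape roll lying flat, 58 mm across, 26 mm high, origin at the centre of its underside
Things that resemble listed ones, but are neither listed nor needed, are in the scene too. Of the things shaped like the rack, the aluminium one is meant.

How it is judged:
By the outcome, as a careful person would: the job done as asked, in the order asked, and still so for the second after the job is handed in, with the robot touching nothing.
It also fails if it takes over 64 s, if anything falls off the work surface, if the arm or the gripper's body presses on something with over 40 N, if the wrist force passes 120 N, or if a joint passes its speed limit or range.

## Working session

There is one attempt and no reset: what is moved stays moved. The work goes in short steps, Python scripts to look and compute and a tool call to move; the robot and the scene stay as the last step left them, time stands still between calls to the robot, and variables do not carry over. Pictures are saved under pics/ and viewed, at most 10 in all, crops included, and the job is handed in when it is done.

Besides the shell and the picture viewer there is one more tool, called after "Call:" by a JSON object that holds its "fn" and its "kwargs". play_rows: Moves the arm, as the interface text tells. Its arguments: {"type":"object","properties":{"steps":{"type":"array","items":{"type":"array","items":{"type":"array","items":{"type":"number"}}}},"force":{"type":"number"}},"required":["steps"]}

```bash
mkdir -p pics
cat > h.py <<'E'
import numpy as np, cv2
from cell import get_obs, read_camera, sign_off, silhouettes
def cam(n,save=None):
    c=read_camera(n)
    if save: cv2.imwrite('pics/'+save,c['frame'][:,:,::-1])
    return c
def proj(c,P):
    P=np.atleast_2d(P); q=(c['view']@np.c_[P,np.ones(len(P))].T)[:3]
    q=np.array([q[0],-q[1],-q[2]]); u=np.array(c['intrinsics'])@q; return (u[:2]/u[2]).T
def ray(c,uv,z):
    V=np.array(c['view']); K=np.array(c['intrinsics'])
    uv=np.atleast_2d(uv); d=(np.linalg.inv(K)@np.c_[uv,np.ones(len(uv))].T); d=np.array([d[0],-d[1],-d[2]])
    R=V[:3,:3]; o=-R.T@V[:3,3]; w=(R.T@d).T
    return o+w*((z-o[2])/w[:,2])[:,None]
E
python3 - <<'E'
from h import *
import cv2
o=get_obs(); print(o)
cs={n:cam(n) for n in('scene','top')}
cv2.imwrite('pics/a_scene.png',cs['scene']['frame'][:,:,::-1]);cv2.imwrite('pics/a_top.png',cs['top']['frame'][:,:,::-1])
for n,c in cs.items():
    print(n,c.keys(),c['intrinsics'],-c['view'][:3,:3].T@c['view'][:3,3])
    for k in('carton','rack','drop_box','flap','gel_bottle','timer','tape_micropore'):
        print(k,[(round(s['p'],2),[int(x) for x in s['extent']]) for s in silhouettes(n,k)])
E
```

```text
{'time_s': 0.0, 'qpos': array([64.9771069 , 18.43634074, -4.01299888, 83.17433317,  1.29561985,
       78.53929155, -3.26035191]), 'joint_velocities': array([-0.09592057,  0.06025058,  0.0409902 , -0.00125119, -0.01534893,
       -0.04072095, -0.07976469]), 'effort': array([ 1.52195648e-04, -4.91282701e+01, -4.04270198e-01, -3.12522376e+01,
       -6.42093318e-02,  4.38585004e-02,  1.80619727e-04]), 'tool_pos': array([ 0.28290609, -0.58460661,  0.22149695]), 'tool_rot': array([-1.79895298e+02,  7.09468155e-03,  2.58300049e+01]), 'force': array([0.02142722, 0.33189246, 1.46422957]), 'wrist_torque': array([-0.0005022 , -0.02065934,  0.06876109]), 'grasp_force': 0.0, 'grip_width': 0.08693399945218455}
scene dict_keys(['frame', 'intrinsics', 'view']) [[480.67517528   0.         324.72251463]
 [  0.         480.67517528 239.67153923]
 [  0.           0.           1.        ]] [-0.21496113 -0.50975252  0.53010926]
carton [(0.7, [413, 300, 466, 336]), (0.28, [405, 298, 473, 347])]
rack [(0.81, [231, 271, 295, 312]), (0.69, [406, 300, 474, 348])]
drop_box [(0.72, [272, 177, 350, 278])]
flap [(0.85, [289, 197, 304, 227])]
gel_bottle [(0.68, [378, 189, 411, 282])]
timer [(0.87, [185, 243, 222, 277])]
tape_micropore [(0.71, [414, 274, 440, 296])]
top dict_keys(['frame', 'intrinsics', 'view']) [[472.66983484   0.         320.43660836]
 [  0.         472.66983484 236.64644057]
 [  0.           0.           1.        ]] [ 0.36959814 -0.03422176  1.06404533]
carton [(0.7, [405, 240, 454, 273]), (0.3, [335, 162, 372, 207])]
rack [(0.94, [396, 240, 457, 285]), (0.6, [244, 277, 303, 327]), (0.27, [226, 158, 301, 240])]
drop_box [(0.63, [226, 159, 303, 242])]
flap [(0.58, [246, 224, 272, 230]), (0.5, [228, 159, 302, 239])]
gel_bottle [(0.65, [333, 161, 369, 208])]
timer [(0.6, [156, 263, 183, 301])]
tape_micropore [(0.91, [378, 188, 399, 217])]
```

View pics/a_scene.png

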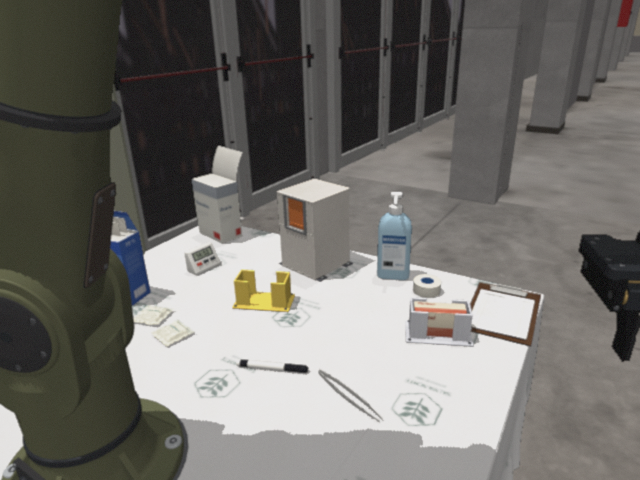

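View pics/a_top.png

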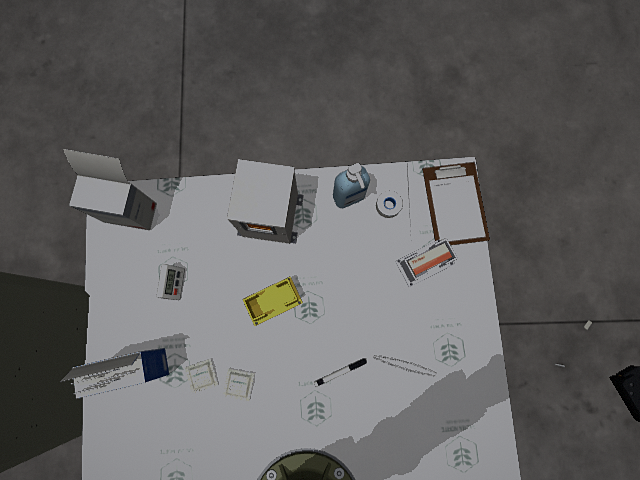

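Seen: the carton sits in the aluminium rack at top (427,262) and scene (440,322). The look-alike rack is the empty yellow one at top (272,300) and scene (263,292). Other boxes that could be mistaken are white at top (115,200) and blue/white at top (120,370). The drop box is at top (265,200), with its flap facing the robot at scene (296,212). I choose the aluminium rack and will check it in a crop.

```bash
cat > fit.py <<'E'
from h import *
from scipy.optimize import minimize
def box(x0,x1,y0,y1,z0,z1): return np.array([[x,y,z] for x in(x0,x1) for y in(y0,y1) for z in(z0,z1)])/1e3
M={'rack':np.r_[box(-33,33,-59,59,0,5),box(-25,25,-49.5,49.5,5,61)],
 'carton':box(-18,18,-45.5,45.5,0,52),
 'drop_box':box(-60,60,-55,55,0,186),'gel_bottle':box(-32,32,-36,36,0,196),'timer':box(-19,19,-36,36,0,52),
 'tape_micropore':np.array([[29*np.cos(a),29*np.sin(a),z] for a in np.arange(0,6.28,.3) for z in(0,26)])/1e3}
def place(p,P,z=0):
    c,s=np.cos(p[2]),np.sin(p[2]); return np.c_[P[:,0]*c-P[:,1]*s+p[0],P[:,0]*s+P[:,1]*c+p[1],P[:,2]+z]
S=4
def hullmask(pts):
    m=np.zeros((480*S,640*S),np.uint8); cv2.fillConvexPoly(m,cv2.convexHull(np.round((pts+.5)*S).astype(np.int32)),1); return m
def maskhull(m):
    m=m.astype(np.uint8); k=np.ones((2,2),np.uint8)
    n,l,st,_=cv2.connectedComponentsWithStats(m); m=(l==1+np.argmax(st[1:,4]))
    y,x=np.nonzero(m); q=np.r_[np.c_[x-.5,y-.5],np.c_[x+.5,y+.5],np.c_[x-.5,y+.5],np.c_[x+.5,y-.5]]
    return hullmask(q)
def fit(obs,name,p0,z=0):
    obs=[(c,maskhull(m)) for c,m in obs]
    def f(p):
        t=0
        for c,m in obs:
            h=hullmask(proj(c,place(p,M[name],z))); t+=1-(h&m).sum()/(h|m).sum()
        return t
    best=None
    for y in p0[2]:
        r=minimize(f,[p0[0],p0[1],y],method='Nelder-Mead',options=dict(initial_simplex=np.array([p0[0],p0[1],y])+np.array([[0,0,0],[.02,0,0],[0,.02,0],[0,0,.2]]),xatol=1e-4,fatol=1e-4))
        if best is None or r.fun<best.fun: best=r
    return best.x,best.fun
E
python3 - <<'E'
from fit import *
cs={n:cam(n) for n in('scene','top')}
pick=lambda n,k,pt: min(silhouettes(n,k),key=lambda s:np.hypot((s['extent'][0]+s['extent'][2])/2-pt[0],(s['extent'][1]+s['extent'][3])/2-pt[1])-5*s['p'])['pixels']
A={'rack':((440,322),(427,262),.03),'drop_box':((315,225),(265,200),.18),'gel_bottle':((395,235),(351,185),0.1),'timer':((203,260),(170,282),.03),'tape_micropore':((427,285),(389,203),.02),'carton':((440,318),(430,257),.05)}
for k,(a,b,z) in A.items():
    p=ray(cs['top'],b,z)[0]
    ms={'scene':pick('scene',k,a),'top':pick('top',k,b)}
    if k in('rack',): 
        for n,q in(('scene',a),('top',b)): ms[n]=ms[n]|pick(n,'carton',q)
    for sel in (('scene','top'),('top',),('scene',)):
        x,f=fit([(cs[n],ms[n]) for n in sel],k,(p[0],p[1],np.radians([-60,-20,20,60])),.005 if k=='carton' else 0)
        print(k,sel,x[:2].round(4),np.degrees(x[2]).round(1),round(f,3))
        if sel==('scene','top'):
            for n in cs:
                for q in proj(cs[n],place(x,M[k],.005 if k=='carton' else 0)): cv2.circle(cs[n]['frame'],tuple(int(v) for v in q.round()),1,(0,255,0),-1)
f=cs['scene']['frame'];g=cs['top']['frame']
u=cv2.resize(f[160:350,170:490],None,fx=2.3,fy=2.3,interpolation=2)[:300]
a=cv2.resize(f[280:360,390:490],(400,300));b=cv2.resize(g[230:300,380:470],(400,300))
c=cv2.resize(f[165:285,255:415],(400,300));d=cv2.resize(g[150:250,220:350],(400,300))
cv2.imwrite('pics/b.png',np.vstack([np.hstack([a,b]),np.hstack([c,d])])[:,:,::-1])
E
```

```text
rack ('scene', 'top') [ 0.5064 -0.2813] 25.4 0.167
rack ('top',) [ 0.505  -0.2821] 24.6 0.069
rack ('scene',) [ 0.5111 -0.2789] 25.2 0.031
drop_box ('scene', 'top') [0.6254 0.0691] -11.0 0.154
drop_box ('top',) [0.6255 0.068 ] -10.9 0.097
drop_box ('scene',) [0.6225 0.0692] 82.2 0.043
gel_bottle ('scene', 'top') [ 0.6534 -0.1135] 68.2 1.373
gel_bottle ('top',) [ 0.6534 -0.1135] 68.2 0.373
gel_bottle ('scene',) [ 0.6605 -0.1134] -60.0 1.0
timer ('scene', 'top') [0.471  0.2839] 81.9 0.209
timer ('top',) [0.4715 0.284 ] -98.1 0.036
timer ('scene',) [0.4757 0.2921] 84.5 0.067
tape_micropore ('scene', 'top') [ 0.6399 -0.2051] -8.8 0.211
tape_micropore ('top',) [ 0.6393 -0.2055] 27.9 0.043
tape_micropore ('scene',) [ 0.6468 -0.2014] 54.6 0.052
carton ('scene', 'top') [ 0.5066 -0.2833] 24.5 0.424
carton ('top',) [ 0.507  -0.2856] 23.9 0.101
carton ('scene',) [ 0.5119 -0.2765] 21.8 0.225
```

View pics/b.png

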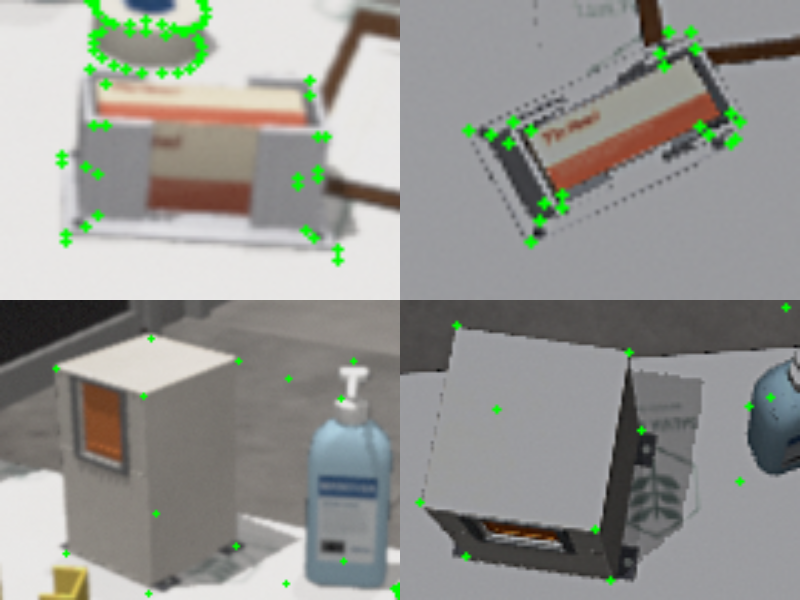

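The crop confirms it: the orange/white carton is seated in the grey aluminium rack, with its long axis lower-left to upper-right in the top view. The box front with the orange flap faces the robot. Next I move above the rack for a wrist view.

Call:
{"fn": "play_rows", "kwargs": {"steps": [[[0.037, -0.0196, 0, 0, 0, 0, 0.087], [0.037, -0.0196, 0, 0, 0, 0, 0.087], [0.037, -0.0196, 0, 0, 0, 0, 0.087], [0.037, -0.0196, 0, 0, 0, 0, 0.087], [0.037, -0.0196, 0, 0, 0, 0, 0.087], [0.037, -0.0196, 0, 0, 0, 0, 0.087], [0.037, -0.0196, 0, 0, 0, 0, 0.087], [0.037, -0.0196, 0, 0, 0, 0, 0.087], [0.037, -0.0196, 0, 0, 0, 0, 0.087]]]}}

```text
time_s: 2.5
tool_pos: [0.5069, -0.2798, 0.2229]
tool_rot: [180.0, -0.0, 25.8]
force: [0.4, -0.9, 0.4]
grip_width: 0.0868
grasp_force: 0.0
```

Call:
{"fn": "play_rows", "kwargs": {"steps": [[[0, 0, 0, 0, 0, -0.141, 0.087], [0, 0, 0, 0, 0, -0.141, 0.087], [0, 0, 0, 0, 0, -0.141, 0.087], [0, 0, 0, 0, 0, -0.141, 0.087], [0, 0, 0, 0, 0, -0.141, 0.087], [0, 0, 0, 0, 0, -0.141, 0.087], [0, 0, 0, 0, 0, -0.141, 0.087], [0, 0, 0, 0, 0, -0.141, 0.087], [0, 0, 0, 0, 0, -0.141, 0.087], [0, 0, 0, 0, 0, -0.141, 0.087], [0, 0, 0, 0, 0, -0.141, 0.087], [0, 0, 0, 0, 0, 0, 0.087]]]}}

```text
time_s: 3.7
tool_pos: [0.506, -0.2813, 0.2226]
tool_rot: [180.0, 0.0, 114.7]
force: [-0.4, -0.2, -0.8]
grip_width: 0.0872
grasp_force: 0.0
```

Run:
```python
from fit import *
o=get_obs(); print(o['tool_pos'],o['tool_rot'],o['qpos'])
c=cam('wrist','w1.png'); V=c['view']; print(-V[:3,:3].T@V[:3,3])
t=o['tool_pos']; print('tcp px',proj(c,[t]))
ms={}
for k in('rack','carton'):
    s=silhouettes('wrist',k); print(k,[(round(a['p'],2),a['extent']) for a in s]); ms[k]=s[0]['pixels']
x,f=fit([(c,ms['rack']|ms['carton'])],'rack',(.507,-.281,np.radians([25])));print('rack',x[:2],np.degrees(x[2]),f)
x,f=fit([(c,ms['carton'])],'carton',(.507,-.281,np.radians([25])),.005);print('carton',x[:2],np.degrees(x[2]),f)
```

```text
[ 0.50603897 -0.28127977  0.22264036] [1.79997142e+02 1.16965563e-02 1.14713206e+02] [ 48.75226513  11.3266975  -25.48625274  92.86071735   4.98299234
  76.92742628  47.28535443]
[ 0.47465772 -0.21261299  0.3837224 ]
tcp px [[316.57705099 295.76410571]]
rack [(0.82, [287.1, 158.4, 346.9, 275.4])]
carton [(0.91, [300.8, 173.9, 333.7, 264.8])]
rack [ 0.50493747 -0.28076642] 24.829238534151536 0.037598533455545424
carton [ 0.506167   -0.28018841] 24.785901862995505 0.03096252281920031
```

View pics/w1.png

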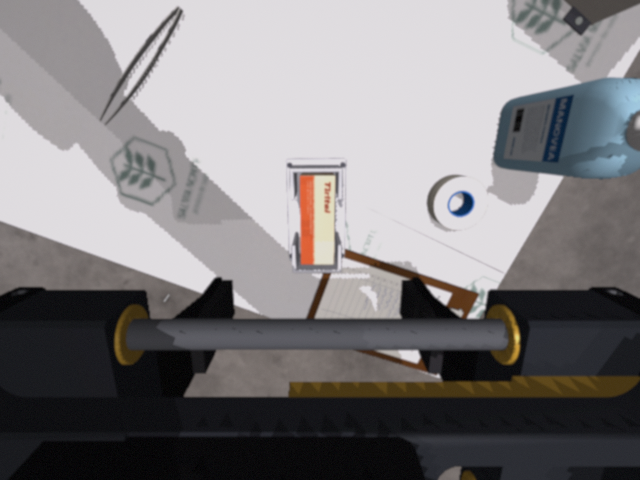

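The wrist view shows the carton at about (317,218), long axis vertical, seated in the aluminium rack, with the fingers squared to it. The wrist fit gives (0.506, -0.2805), yaw 24.8. I descend and grip.

Call:
{"fn": "play_rows", "kwargs": {"steps": [[[0, 0, 0.04, 0, 0, 0, 0.087], [0, 0, 0.04, 0, 0, 0, 0.087], [0, 0, 0.04, 0, 0, 0, 0.087], [0, 0, 0.03, 0, 0, 0, 0.087], [0, 0, 0.03, 0, 0, 0, 0.087], [0, 0, 0.026, 0, 0, 0, 0.087], [0, 0, 0, 0, 0, 0, 0.087]]], "force": 30}}

```text
time_s: 4.55
tool_pos: [0.503, -0.2797, 0.0128]
tool_rot: [-179.8, -0.4, 114.6]
force: [-1.3, -0.3, -0.1]
grip_width: 0.0871
grasp_force: 0.0
```

Call:
{"fn": "play_rows", "kwargs": {"steps": [[[0, 0, 0, 0, 0, 0, 0.03], [0, 0, 0, 0, 0, 0, 0.03], [0, 0, 0, 0, 0, 0, 0.03], [0, 0, 0, 0, 0, 0, 0.03], [0, 0, 0, 0, 0, 0, 0.03], [0, 0, 0, 0, 0, 0, 0.03], [0, 0, 0, 0, 0, 0, 0.03], [0, 0, 0, 0, 0, 0, 0.03]]], "force": 30}}

```text
time_s: 5.35
tool_pos: [0.5061, -0.2812, 0.0166]
tool_rot: [-180.0, 0.0, 114.7]
force: [-0.1, -0.1, 1.3]
grip_width: 0.0356
grasp_force: 30.0
```

Call:
{"fn": "play_rows", "kwargs": {"steps": [[[0, 0, -0.02, 0, 0, 0, 0.03], [0, 0, -0.02, 0, 0, 0, 0.03], [0, 0, -0.02, 0, 0, 0, 0.03], [0, 0, -0.02, 0, 0, 0, 0.03], [0, 0, -0.02, 0, 0, 0, 0.03], [0, 0, 0, 0, 0, 0, 0.03], [0.029, -0.001, 0, 0, 0, 0, 0.03], [0.029, -0.001, 0, 0, 0, 0, 0.03], [0.029, -0.001, 0, 0, 0, 0, 0.03], [0.029, -0.001, 0, 0, 0, 0, 0.03], [0.029, -0.001, 0, 0, 0, 0, 0.03], [0, 0, 0, 0, 0, 0, 0.03]]], "force": 30}}

```text
time_s: 6.55
tool_pos: [0.4386, -0.1478, 0.1149]
tool_rot: [-179.8, -0.2, 114.9]
force: [1.2, -0.4, -1.4]
grip_width: 0.0354
grasp_force: 30.0
```

Call:
{"fn": "play_rows", "kwargs": {"steps": [[[0, 0, 0, 0, 0, -0.1354, 0.03], [0, 0, 0, 0, 0, -0.1354, 0.03], [0, 0, 0, 0, 0, -0.1354, 0.03], [0, 0, 0, 0, 0, -0.1354, 0.03], [0, 0, 0, 0, 0, -0.1354, 0.03], [0, 0, 0, 0, 0, -0.1354, 0.03], [0, 0, 0, 0, 0, -0.1354, 0.03], [0, 0, 0, 0, 0, 0, 0.03], [0, 0, 0, 0, 0, 0, 0.03]]]}}

```text
time_s: 7.45
tool_pos: [0.4406, -0.1518, 0.1158]
tool_rot: [180.0, -0.1, 168.8]
force: [-0.6, 0.3, -1.1]
grip_width: 0.0352
grasp_force: 30.0
```

Run:
```python
from fit import *
o=get_obs(); print(o['tool_pos'],o['tool_rot'],o['qpos'],o['grip_width'],o['force'])
cs=[cam(n) for n in('scene','top','wrist')]
cv2.imwrite('pics/c.png',np.hstack([cv2.resize(c['frame'],(400,300)) for c in cs[1:]])[:,:,::-1])
```

```text
[ 0.44057437 -0.15176485  0.11582392] [ 1.79984985e+02 -5.71943230e-02  1.68796496e+02] [ 46.54565946   2.28661973 -31.13736501 114.95521347   1.31295225
  63.15154214  93.63073089] 0.035162075151286276 [-0.64909809  0.31287207 -1.05756507]
```

View pics/c.png

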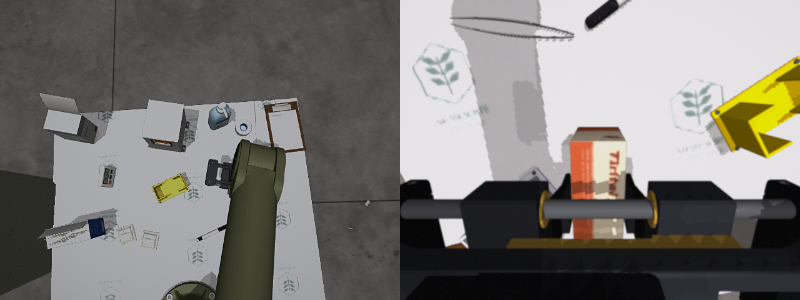

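The carton is held upright and square in the grip (wrist view, about (597,190) in the composite), over clear table. I set it down.

Call:
{"fn": "play_rows", "kwargs": {"steps": [[[-0.03, 0, 0, 0, 0, 0, 0.03], [0, 0, 0.025, 0, 0, 0, 0.03], [0, 0, 0.025, 0, 0, 0, 0.03], [0, 0, 0.025, 0, 0, 0, 0.03], [0, 0, 0.015, 0, 0, 0, 0.03], [0, 0, 0.009, 0, 0, 0, 0.03], [0, 0, 0.0035, 0, 0, 0, 0.03], [0, 0, 0.001, 0, 0, 0, 0.03], [0, 0, 0.001, 0, 0, 0, 0.03], [0, 0, 0, 0, 0, 0, 0.03], [0, 0, 0, 0, 0, 0, 0.03]]]}}

```text
time_s: 8.7
tool_pos: [0.4708, -0.1576, 0.0127]
tool_rot: [-180.0, 0.1, 169.0]
force: [0.4, -0.7, -2.0]
grip_width: 0.0356
grasp_force: 30.0
```

Call:
{"fn": "play_rows", "kwargs": {"steps": [[[0, 0, 0, 0, 0, 0, 0.087], [0, 0, 0, 0, 0, 0, 0.087], [0, 0, 0, 0, 0, 0, 0.087], [0, 0, 0, 0, 0, 0, 0.087], [0, 0, 0, 0, 0, 0, 0.087], [0, 0, 0, 0, 0, 0, 0.087]]]}}

```text
time_s: 9.3
tool_pos: [0.4704, -0.1573, 0.012]
tool_rot: [-180.0, 0.0, 169.0]
force: [-0.2, -0.4, 0.4]
grip_width: 0.0753
grasp_force: 0.0
```

Call:
{"fn": "play_rows", "kwargs": {"steps": [[[0, 0, -0.03, 0, 0, 0, 0.087], [0, 0, -0.03, 0, 0, 0, 0.087], [0, 0, -0.03, 0, 0, 0, 0.087], [0, 0, -0.03, 0, 0, 0, 0.087], [0.03, 0, -0.03, 0, 0, 0, 0.087], [0, 0, 0, 0, 0, 0, 0.087], [0, 0, 0, 0, 0, 0, 0.087]]]}}

```text
time_s: 10.0
tool_pos: [0.4411, -0.152, 0.1627]
tool_rot: [-179.9, 0.1, 169.0]
force: [-0.3, -0.4, -0.6]
grip_width: 0.0866
grasp_force: 0.0
```

Run:
```python
from fit import *
o=get_obs(); print(o['tool_pos'],o['tool_rot'],o['qpos'])
c=cam('wrist')
s=silhouettes('wrist','carton'); print([(round(a['p'],2),a['extent']) for a in s])
x,f=fit([(c,s[0]['pixels'])],'carton',(.47,-.158,np.radians([-101])),0);print('carton',x[:2],np.degrees(x[2]),f)
```

```text
[ 0.44111428 -0.15197511  0.16267551] [-1.79907080e+02  1.12244628e-01  1.68971082e+02] [ 47.73780007  -0.69338498 -31.55394181 111.84165895  -0.30108877
  68.62934049  95.26576348]
[(0.61, [298.2, 207.9, 336.8, 316.0])]
carton [ 0.46832098 -0.15797314] -101.59584669366893 0.0678915854175498
```

Call:
{"fn": "play_rows", "kwargs": {"steps": [[[0, 0, -0.045, 0, 0, 0, 0.087], [0, 0, -0.045, 0, 0, 0, 0.087], [0, 0, -0.045, 0, 0, 0, 0.087], [0, 0, -0.04, 0, 0, 0, 0.087], [-0.032, 0.036, 0, 0, 0, 0, 0.087], [-0.032, 0.036, 0, 0, 0, 0, 0.087], [-0.032, 0.036, 0, 0, 0, 0, 0.087], [-0.032, 0.036, 0, 0, 0, 0, 0.087], [-0.032, 0.036, 0, 0, 0, 0, 0.087], [-0.032, 0.036, 0, 0, 0, 0, 0.087], [-0.032, 0.036, 0, 0, 0, 0, 0.087], [0, 0, 0, 0, 0, 0, 0.087]]]}}

```text
time_s: 11.3
tool_pos: [0.7114, 0.0603, 0.3284]
tool_rot: [179.7, -0.6, 169.5]
force: [-0.8, 0.9, -0.3]
grip_width: 0.0873
grasp_force: 0.0
```

Run:
```python
from fit import *
o=get_obs(); print(o['tool_pos'],o['tool_rot'],o['qpos'])
c=cam('wrist')
cs=cam('scene')
for n,cc in(('wrist',c),('scene',cs)):
    s=silhouettes(n,'drop_box'); print(n,[(round(a['p'],2),a['extent']) for a in s])
    if not s: continue
    m=s[0]['pixels']
    x,f=fit([(cc,m)],'drop_box',(.6255,.068,np.radians([-11])),0);print(x[:2],np.degrees(x[2]),f)
    if n=='wrist':
        g=c['frame'].copy(); g[...,1]=np.where(m,np.minimum(g[...,1].astype(int)+50,255),g[...,1])
        for p,col in((x,(255,0,0)),((.6255,.068,np.radians(-10.9)),(0,0,255))):
            q=proj(c,place(p,M['drop_box'])).round().astype(int)
            for a in q: cv2.circle(g,tuple(int(v) for v in a),3,col,-1)
        cv2.imwrite('pics/d.png',g[:,:,::-1])
```

```text
[0.71141969 0.06032488 0.32843195] [179.70889097  -0.61893041 169.49029927] [ 17.37379903  30.91394528 -41.2470048   59.83530744  19.34571277
  95.98308353  61.86588846]
wrist [(0.9, [238.6, 49.6, 371.9, 205.2])]
[0.62393446 0.06761842] -10.148933018877955 0.041009042366484505
scene [(0.87, [275.8, 176.9, 349.5, 279.7])]
[0.62451464 0.06992651] -10.656628631246264 0.05366325736731248
```

View pics/d.png

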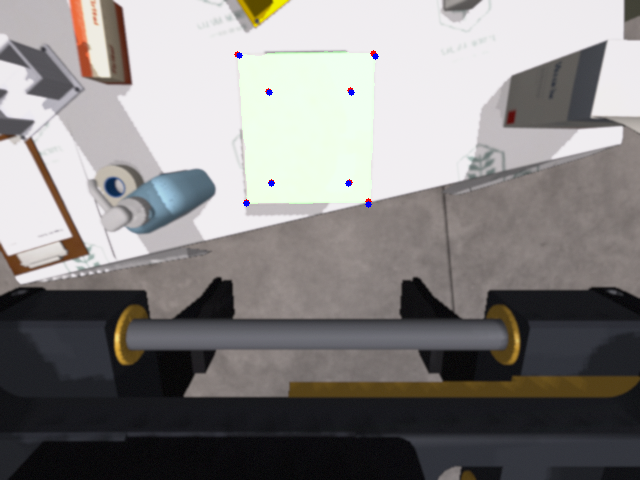

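The wrist view shows the roof corners at (239,55), (375,55), (246,203) and (369,203), and both fits agree: box (0.6248, 0.068), yaw -10.7. The carton stands free at (100,40). I go back to take it by its near end.

Call:
{"fn": "play_rows", "kwargs": {"steps": [[[0.032, -0.036, 0, 0, 0, 0, 0.087], [0.032, -0.036, 0, 0, 0, 0, 0.087], [0.032, -0.036, 0, 0, 0, 0, 0.087], [0.032, -0.036, 0, 0, 0, 0, 0.087], [0.032, -0.036, 0, 0, 0, 0, 0.087], [0.032, -0.036, 0, 0, 0, 0, 0.087], [0.032, -0.036, 0, 0, 0, 0, 0.087], [0, 0, 0.045, 0, 0, 0, 0.087], [0, 0, 0.045, 0, 0, 0, 0.087], [0, 0, 0.045, 0, 0, 0, 0.087], [0, 0, 0.045, 0, 0, 0, 0.087], [0, 0, 0, 0, 0, 0, 0.087]]]}}

```text
time_s: 12.7
tool_pos: [0.4354, -0.1515, 0.1526]
tool_rot: [180.0, -0.5, 168.8]
force: [-1.4, -1.2, -0.2]
grip_width: 0.0872
grasp_force: 0.0
```

Call:
{"fn": "play_rows", "kwargs": {"steps": [[[0, 0, 0, 0, 0, 0, 0.087], [0, 0, 0, 0, 0, 0, 0.087], [0, 0, 0, 0, 0, 0, 0.087]]]}}

```text
time_s: 13.0
tool_pos: [0.4426, -0.1525, 0.1598]
tool_rot: [-179.9, 0.3, 169.0]
force: [0.6, 0.5, 1.3]
grip_width: 0.0871
grasp_force: 0.0
```

Call:
{"fn": "play_rows", "kwargs": {"steps": [[[0.0055, 0, 0.03, 0, 0, 0, 0.087], [0, 0, 0.035, 0, 0, 0, 0.087], [0, 0, 0.035, 0, 0, 0, 0.087], [0, 0, 0.025, 0, 0, 0, 0.087], [0, 0, 0.014, 0, 0, 0, 0.087], [0, 0, 0, 0, 0, 0, 0.087], [0, 0, 0, 0, 0, 0, 0.087]]]}}

```text
time_s: 13.7
tool_pos: [0.4368, -0.1509, 0.0194]
tool_rot: [-180.0, 0.1, 169.0]
force: [0.7, 0.0, 0.5]
grip_width: 0.0871
grasp_force: 0.0
```

```bash
python3 -c "
from h import *
o=get_obs();print(o['tool_pos'],o['tool_rot'],o['force'])"
```

```text
[ 0.43679788 -0.15094124  0.01935008] [-1.79973208e+02  1.13897905e-01  1.68999933e+02] [0.74655924 0.00261062 0.45931413]
```

Call:
{"fn": "play_rows", "kwargs": {"steps": [[[0, 0, 0, 0, 0, 0, 0.03], [0, 0, 0, 0, 0, 0, 0.03], [0, 0, 0, 0, 0, 0, 0.03], [0, 0, 0, 0, 0, 0, 0.03], [0, 0, 0, 0, 0, 0, 0.03], [0, 0, 0, 0, 0, 0, 0.03], [0, 0, 0, 0, 0, 0, 0.03], [0, 0, -0.01, 0, 0, 0, 0.03], [0, 0, -0.02, 0, 0, 0, 0.03], [0, 0, -0.03, 0, 0, 0, 0.03], [0, 0, -0.03, 0, 0, 0, 0.03], [0, 0, -0.03, 0, 0, 0, 0.03]]], "force": 45}}

```text
time_s: 14.9
tool_pos: [0.4352, -0.1502, 0.1395]
tool_rot: [180.0, -0.0, 169.0]
force: [0.4, -0.4, -1.3]
grip_width: 0.0352
grasp_force: 45.0
```

Call:
{"fn": "play_rows", "kwargs": {"steps": [[[0.0033, 0.0312, 0, 0, 0, 0, 0.03], [0.0033, 0.0312, 0, 0, 0, 0, 0.03], [0.0033, 0.0312, 0, 0, 0, 0, 0.03], [0.0033, 0.0312, 0, 0, 0, 0, 0.03], [0.0033, 0.0312, 0, 0, 0, 0, 0.03], [0.0033, 0.0312, 0, 0, 0, 0, 0.03], [0.0033, 0.0312, 0, 0, 0, 0, 0.03], [0.0033, 0.0312, 0, 0, 0, 0, 0.03], [0, 0, 0, 0, 0, 0, 0.03], [0, 0, 0, 0, 0, 0, 0.03], [0, 0, 0, 0, 0, 0, 0.03]]]}}

```text
time_s: 16.0
tool_pos: [0.4571, 0.0983, 0.138]
tool_rot: [-179.9, -0.0, 168.9]
force: [-1.0, -0.6, -1.8]
grip_width: 0.0353
grasp_force: 45.0
```

Run:
```python
from fit import *
o=get_obs();print(o['tool_pos'],o['tool_rot'],o['force'],o['grip_width'],o['grasp_force'])
c=cam('scene')
f=c['frame'].copy(); t=o['tool_pos']; yaw=np.radians(o['tool_rot'][2]-180)
d=np.array([np.cos(yaw),np.sin(yaw)])
ctr=t[:2]+d*.0335
P=place([*ctr,yaw-np.pi/2],M['carton'],t[2]-.0194)
R=f[160:310,200:400]
k=4
R=cv2.resize(R,None,fx=k,fy=k,interpolation=cv2.INTER_CUBIC)
m=place([.6248,.068,np.radians(-10.7)],box(-60,-60,-27,27,110,180))
for pts,col in((P,(0,255,0)),(m,(255,0,255))):
    for q in proj(c,pts): cv2.circle(R,(int((q[0]+.5-200)*k),int((q[1]+.5-160)*k)),3,col,-1)
cv2.imwrite('pics/e.png',R[:,:,::-1])
```

```text
[0.45706063 0.0983338  0.13800988] [-1.79942052e+02 -1.75113389e-02  1.68927664e+02] [-1.02083802 -0.63828824 -1.79583038] 0.03533302454728938 44.99389121308923
```

View pics/e.png

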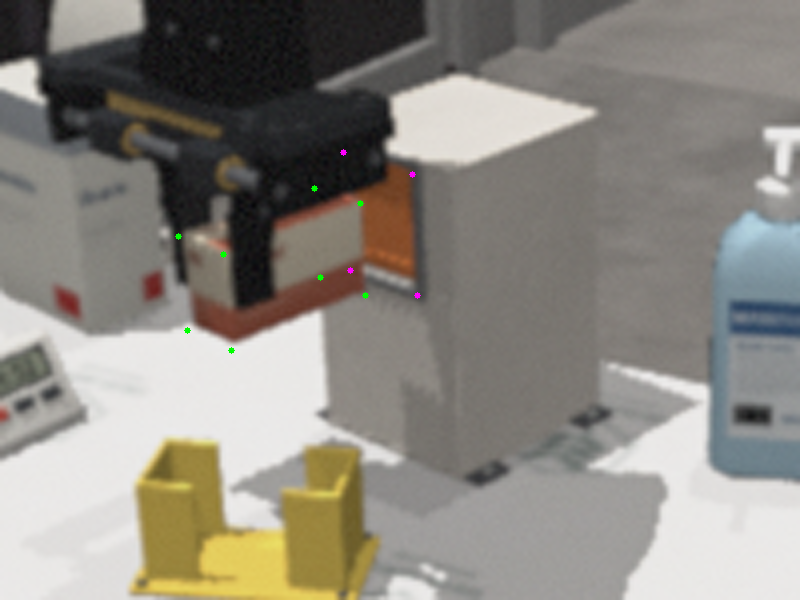

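The carton is held level by its tail. Its nose, right edge at (362,205–292), lines up with the orange flap at (390,230), and the grip has slack on all sides. I feed it in.

Call:
{"fn": "play_rows", "kwargs": {"steps": [[[-0.01, 0.001, -0.002, 0, 0, 0, 0.03], [-0.012, 0, 0, 0, 0, 0, 0.03], [-0.012, 0, 0, 0, 0, 0, 0.03], [-0.012, 0, 0, 0, 0, 0, 0.03], [-0.012, 0, 0, 0, 0, 0, 0.03], [0, 0, 0, 0, 0, 0, 0.03]]]}}

```text
time_s: 16.65
tool_pos: [0.5156, 0.088, 0.1394]
tool_rot: [180.0, -0.1, 168.8]
force: [0.3, -0.1, -3.1]
grip_width: 0.0356
grasp_force: 45.0
```

Call:
{"fn": "play_rows", "kwargs": {"steps": [[[-0.01, 0, 0, 0, 0, 0, 0.03], [-0.01, 0, 0, 0, 0, 0, 0.03], [-0.01, 0, 0, 0, 0, 0, 0.03], [0, 0, 0, 0, 0, 0, 0.03], [0, 0, 0, 0, 0, 0, 0.03]]]}}

```text
time_s: 17.15
tool_pos: [0.5443, 0.0837, 0.1401]
tool_rot: [180.0, 0.0, 169.0]
force: [1.1, 0.1, -2.6]
grip_width: 0.0354
grasp_force: 45.0
```

Run:
```python
from fit import *
o=get_obs();print(o['tool_pos'],o['tool_rot'],o['force'],o['grip_width'],o['grasp_force'])
v=np.array([.5658,.0791])-o['tool_pos'][:2]; print(v@[.9826,-.1857],v@[.1857,.9826])
c=cam('scene')
R=cv2.resize(c['frame'][160:310,200:400],None,fx=4,fy=4,interpolation=cv2.INTER_CUBIC)
cv2.imwrite('pics/f.png',R[:,:,::-1])
```

```text
[0.54430604 0.08370325 0.14012005] [1.79975882e+02 2.08923543e-02 1.68989093e+02] [ 1.14772899  0.12467724 -2.64557608] 0.03542166530121456 44.994598561897874
0.021974787323856614 -0.0005317208537356803
```

View pics/f.png

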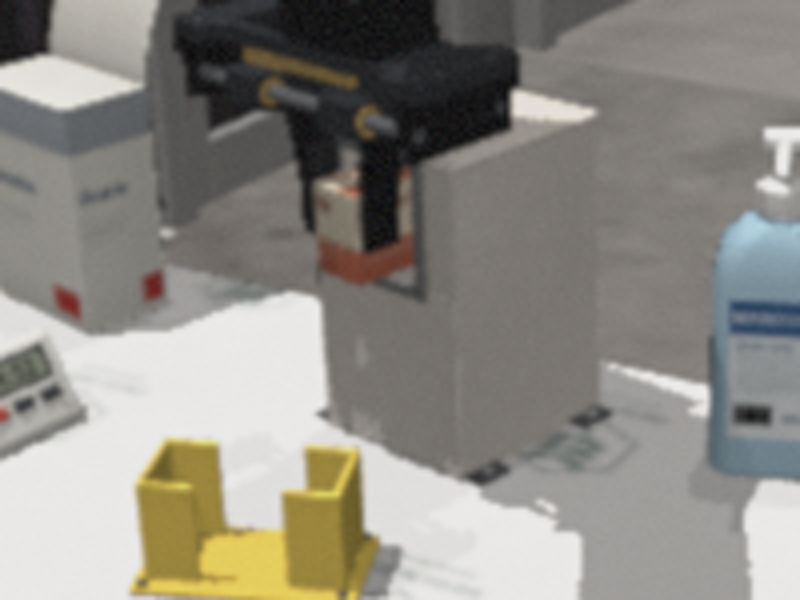

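The carton is well inside the mouth, about 57 mm in, with the fingers at (380,210) still short of the bezel. A bit further, then release.

Call:
{"fn": "play_rows", "kwargs": {"steps": [[[-0.003, 0, 0, 0, 0, 0, 0.03], [-0.003, 0, 0, 0, 0, 0, 0.03], [-0.001, 0, 0, 0, 0, 0, 0.03], [0, 0, 0, 0, 0, 0, 0.03], [0, 0, 0, 0, 0, 0, 0.03]]]}}

```text
time_s: 17.7
tool_pos: [0.5507, 0.0824, 0.14]
tool_rot: [-180.0, 0.0, 169.0]
force: [0.4, -0.4, -3.0]
grip_width: 0.0354
grasp_force: 45.0
```

Call:
{"fn": "play_rows", "kwargs": {"steps": [[[0, 0, 0, 0, 0, 0, 0.087], [0, 0, 0, 0, 0, 0, 0.087], [0, 0, 0, 0, 0, 0, 0.087], [0, 0, 0, 0, 0, 0, 0.087], [0, 0, 0, 0, 0, 0, 0.087], [0, 0, 0, 0, 0, 0, 0.087], [0, 0, 0, 0, 0, 0, 0.087], [0, 0, 0, 0, 0, 0, 0.087], [0, 0, 0, 0, 0, 0, 0.087]]]}}

```text
time_s: 18.6
tool_pos: [0.5507, 0.0823, 0.14]
tool_rot: [-180.0, -0.0, 169.0]
force: [-0.2, 1.0, -0.5]
grip_width: 0.0861
grasp_force: 0.0
```

Call:
{"fn": "play_rows", "kwargs": {"steps": [[[0.03, 0, 0, 0, 0, 0, 0.087], [0.03, 0, 0, 0, 0, 0, 0.087], [0.03, 0, 0, 0, 0, 0, 0.087], [0.03, 0, 0, 0, 0, 0, 0.0], [0, 0, -0.03, 0, 0, 0, 0.0], [0, 0, -0.03, 0, 0, 0, 0.0], [0, 0, 0, 0, 0, 0, 0.0], [0, 0, 0, 0, 0, 0, 0.0]]]}}

```text
time_s: 19.4
tool_pos: [0.4332, 0.1053, 0.2004]
tool_rot: [-180.0, 0.1, 169.0]
force: [-0.2, -0.5, -0.5]
grip_width: 0.0548
grasp_force: 0.0
```

Run:
```python
from fit import *
o=get_obs();print(o['tool_pos'],o['tool_rot'],o['force'],o['grip_width'],o['qpos'])
c=cam('scene')
R=cv2.resize(c['frame'][160:310,200:400],None,fx=4,fy=4,interpolation=cv2.INTER_CUBIC)
cv2.imwrite('pics/g.png',R[:,:,::-1])
print([(s['p'],s['extent']) for s in silhouettes('scene','carton')],[(s['p'],s['extent']) for s in silhouettes('scene','flap')])
```

```text
[0.4332302  0.10528265 0.20041926] [-1.79968207e+02  9.58327990e-02  1.68997154e+02] [-0.19735219 -0.48824306 -0.47399319] 0.05481688271854775 [ 40.3951963   -6.91421328 -52.97213055 110.7650863   -5.68511512
  73.41335311  68.24203201]
[(0.66, [285.7, 199.8, 307.3, 227.8])] []
```

View pics/g.png

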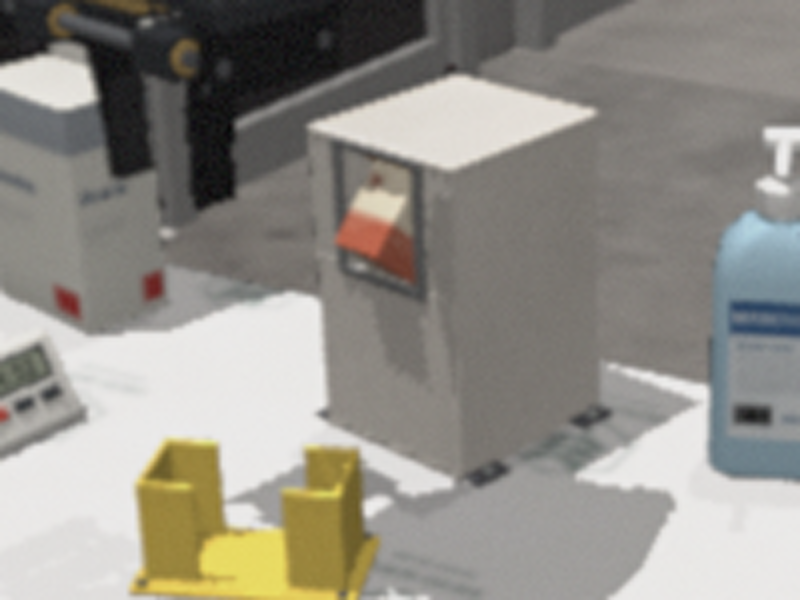

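The carton has tipped nose-down, with its tail (385,225) still on the sill under the flap and its lower edge just proud of the bezel. I tilt the closed fingers to push it in.

Call:
{"fn": "play_rows", "kwargs": {"steps": [[[0, 0, 0, 0, -0.145, 0, 0.0], [0, 0, 0, 0, -0.145, 0, 0.0], [0, 0, 0, 0, -0.145, 0, 0.0], [0, 0, 0, 0, -0.145, 0, 0.0], [0, 0, 0, 0, -0.145, 0, 0.0], [0, 0, 0, 0, -0.145, 0, 0.0], [0, 0, 0, 0, 0, 0, 0.0], [0, 0, 0, 0, 0, 0, 0.0], [0, 0, 0, 0, 0, 0, 0.0]]]}}

```text
time_s: 20.45
tool_pos: [0.4401, 0.0946, 0.2033]
tool_rot: [-177.0, 19.0, 168.4]
force: [-0.4, 0.0, 0.0]
grip_width: 0.0007
grasp_force: 0.0
```

Run:
```python
from fit import *
from scipy.spatial.transform import Rotation as Ro
o=get_obs();print(o['tool_pos'],o['tool_rot'],o['force'],o['grip_width'],o['qpos'])
R=Ro.from_euler('xyz',o['tool_rot'],degrees=True).as_matrix(); print(R.round(3))
m=np.array([.5658,.0791,.110]); d=np.array([.9826,-.1857,0])
for s,z in((-.03,.145),(0,.14),(.02,.137),(.04,.135)):
    print(s,R.T@(m+d*s+[0,0,z-.11]-o['tool_pos']))
```

```text
[0.44008557 0.09460638 0.20329589] [-176.95151643   19.04578428  168.40170504] [-0.43080528  0.0279015   0.04680621] 0.000650144978594541 [-11.24755275 -17.08356494 -13.18851405 123.24552837  11.21291425
  60.12760119  49.09051436]
[[-0.926  0.218  0.309]
 [ 0.19   0.975 -0.118]
 [-0.326 -0.05  -0.944]]
-0.03 [-0.07197563  0.01420328  0.08588566]
0 [-0.0986981   0.0154438   0.10035491]
0.02 [-0.11662186  0.01625405  0.10968643]
0.04 [-0.13487194  0.01701403  0.11807403]
```

Call:
{"fn": "play_rows", "kwargs": {"steps": [[[-0.019, 0.0034, 0.018, 0, 0, 0, 0.0], [-0.019, 0.0034, 0.018, 0, 0, 0, 0.0], [-0.019, 0.0034, 0.018, 0, 0, 0, 0.0], [-0.019, 0.0034, 0.018, 0, 0, 0, 0.0], [0, 0, 0, 0, -0.13, 0, 0.0], [0, 0, 0, 0, -0.13, 0, 0.0], [0, 0, 0, 0, -0.13, 0, 0.0], [0, 0, 0, 0, -0.13, 0, 0.0], [0, 0, 0, 0, 0, 0, 0.0], [0, 0, 0, 0, 0, 0, 0.0]]]}}

```text
time_s: 21.45
tool_pos: [0.5366, 0.0809, 0.1599]
tool_rot: [-175.4, 45.5, 170.1]
force: [-0.6, -0.2, -0.0]
grip_width: 0.0001
grasp_force: 0.0
```

```bash
cat > t.py <<'E'
from fit import *
from scipy.spatial.transform import Rotation as Ro
o=get_obs();print(o['tool_pos'],o['tool_rot'],o['force'],o['grip_width'],o['qpos'])
R=Ro.from_euler('xyz',o['tool_rot'],degrees=True).as_matrix(); print(R.round(3))
m=np.array([.5658,.0791,.110]); d=np.array([.9826,-.1857,0])
v=o['tool_pos']-m; print('in',v@d,'lat',v@[.1857,.9826,0],'z',o['tool_pos'][2])
for s,z in((-.03,.145),(0,.14),(.02,.137),(.04,.135)):
    print(s,(R.T@(m+d*s+[0,0,z-.11]-o['tool_pos'])).round(4))
E
python3 t.py
```

```text
[0.5366187  0.08091791 0.15988397] [-175.41093491   45.50101157  170.11084906] [-0.6227328  -0.16319182 -0.01767083] 0.0001224257042171822 [ -6.07709465 -12.66346405 -24.81817218 136.06458705  53.64088306
  34.31215189   6.27503713]
[[-0.69   0.227  0.687]
 [ 0.12   0.972 -0.201]
 [-0.713 -0.056 -0.699]]
in -0.02901113580995289 lat -0.0036326891470842212 z 0.1598839697877366
-0.03 [0.0113 0.0044 0.0094]
0 [-0.0062  0.006   0.0343]
0.02 [-0.0181  0.007   0.0506]
0.04 [-0.0307  0.008   0.0663]
```

Call:
{"fn": "play_rows", "kwargs": {"steps": [[[-0.002, 0.002, 0.011, 0, 0, 0, 0.0], [-0.002, 0.002, 0.011, 0, 0, 0, 0.0], [-0.002, 0.002, 0.012, 0, 0, 0, 0.0], [-0.006, 0.0005, 0.008, 0, 0, 0, 0.0], [-0.006, 0.0005, 0.008, 0, 0, 0, 0.0], [0, 0, 0, 0, 0, 0, 0.0], [0, 0, 0, 0, 0, 0, 0.0]]]}}

```text
time_s: 22.15
tool_pos: [0.5846, 0.0774, 0.137]
tool_rot: [-175.5, 45.6, 170.2]
force: [0.3, 0.2, -0.8]
grip_width: 0.0004
grasp_force: 0.4
```

Call:
{"fn": "play_rows", "kwargs": {"steps": [[[-0.006, 0.0005, 0.008, 0, 0, 0, 0.0], [-0.006, 0.0005, 0.008, 0, 0, 0, 0.0], [0, 0, 0, 0, 0, 0, 0.0], [0, 0, 0, 0, 0, 0, 0.0], [0, 0, 0, 0, 0, 0, 0.0]]]}}

```text
time_s: 22.65
tool_pos: [0.6003, 0.0753, 0.1302]
tool_rot: [-175.4, 45.2, 170.5]
force: [-16.1, 1.8, -2.1]
grip_width: 0.0002
grasp_force: 11.8
```

```bash
cat >> t.py <<'E'
c=cam('scene')
print([(s['p'],s['extent']) for s in silhouettes('scene','carton')],[(s['p'],s['extent']) for s in silhouettes('scene','flap')])
E
python3 t.py
```

```text
[0.60031685 0.07531512 0.13020506] [-175.37035951   45.19830203  170.4884727 ] [-16.13846696   1.80241736  -2.0557115 ] 0.00023685862523358255 [ -2.71466721  -1.44024608 -23.86659847 131.10524303  66.32415588
  31.2143565   -1.52294141]
[[-0.695  0.221  0.684]
 [ 0.116  0.974 -0.196]
 [-0.71  -0.057 -0.702]]
in 0.03461910902779569 lat 0.0026907589639505176 z 0.13020506135105164
-0.03 [ 0.0351 -0.0059 -0.056 ]
0 [ 0.0175 -0.0045 -0.0312]
0.02 [ 0.0055 -0.0036 -0.015 ]
0.04 [-0.0072 -0.0028  0.0006]
[] []
```

16 N in reaction suggests a jam, so I back out and look.

Call:
{"fn": "play_rows", "kwargs": {"steps": [[[0.012, -0.001, -0.016, 0, 0, 0, 0.0], [0.012, -0.001, -0.016, 0, 0, 0, 0.0], [0.009, -0.001, -0.017, 0, 0, 0, 0.0], [0.009, -0.001, -0.017, 0, 0, 0, 0.0], [0.009, -0.001, -0.027, 0, 0, 0, 0.0], [0.009, -0.001, -0.027, 0, 0, 0, 0.0], [0, 0, 0, 0, 0, 0, 0.0], [0, 0, 0, 0, 0, 0, 0.0]]]}}

```text
time_s: 23.6
tool_pos: [0.4965, 0.101, 0.1675]
tool_rot: [-175.4, 45.7, 170.4]
force: [0.3, -0.2, -0.3]
grip_width: 0.0005
grasp_force: 0.0
```

```bash
cat >> t.py <<'E'
R=cv2.resize(c['frame'][160:310,200:400],None,fx=4,fy=4,interpolation=cv2.INTER_CUBIC)
cv2.imwrite('pics/i.png',R[:,:,::-1])
E
python3 t.py
```

```text
[0.49651624 0.10102069 0.16746645] [-175.39629287   45.68607033  170.35693409] [ 0.33023325 -0.23273298 -0.3123595 ] 0.0004845532796584157 [-19.20515165 -17.02893882 -19.01329754 138.57184574  51.58981468
  40.40532371   4.05405716]
[[-0.689  0.224  0.69 ]
 [ 0.117  0.973 -0.199]
 [-0.716 -0.056 -0.696]]
in -0.07214889552020386 lat 0.008673275126848415 z 0.16746645322532777
-0.03 [-0.0133 -0.0057  0.0463]
0 [-0.0306 -0.0043  0.0713]
0.02 [-0.0425 -0.0034  0.0876]
0.04 [-0.055  -0.0025  0.1033]
[] [(0.72, [287.4, 199.8, 303.0, 226.2])]
```

View pics/i.png

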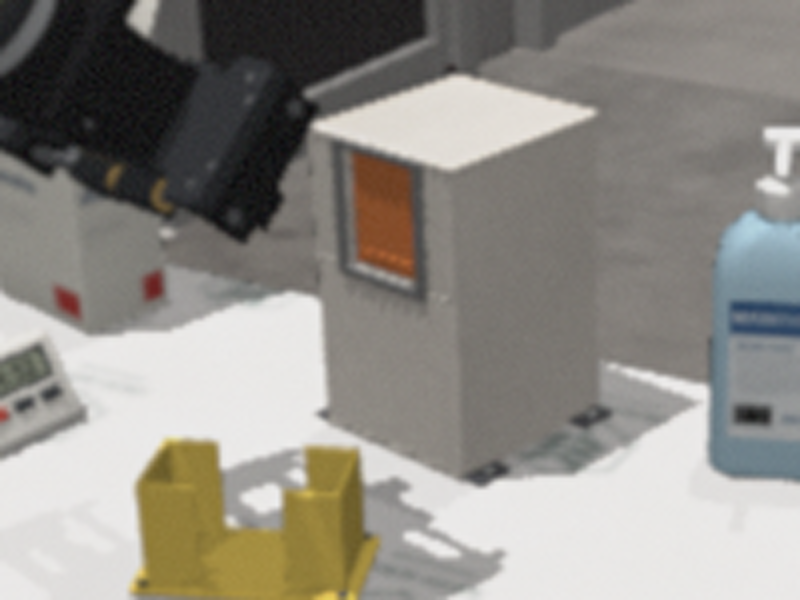

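The flap hangs shut and fully visible at (385,215), as at the start. No carton shows at the mouth, and a carton in the well cannot wedge above the sill, because its 105 mm diagonal is less than the 112 mm depth. I check the bystanders, then hand in.

Run:
```python
from h import *
for n in('scene','top','wrist'):
    cam(n)
    for k in('gel_bottle','timer','tape_micropore','carton','flap'): print(n,k,[(round(s['p'],2),[int(v) for v in s['extent']]) for s in silhouettes(n,k)])
```

```text
scene gel_bottle [(0.89, [377, 193, 413, 279])]
scene timer [(0.78, [184, 243, 221, 272])]
scene tape_micropore [(0.89, [411, 274, 442, 296]), (0.37, [380, 193, 411, 279])]
scene carton []
scene flap [(0.7, [287, 200, 302, 226])]
top gel_bottle [(0.8, [332, 161, 372, 207])]
top timer [(0.91, [155, 263, 176, 299]), (0.21, [226, 158, 302, 243])]
top tape_micropore [(0.21, [225, 161, 302, 240])]
top carton []
top flap []
wrist gel_bottle [(0.67, [119, 208, 222, 383])]
wrist timer [(0.75, [574, 0, 636, 100])]
wrist tape_micropore [(0.77, [91, 203, 149, 247]), (0.22, [1, 134, 23, 181])]
wrist carton [(0.41, [285, 256, 320, 261])]
wrist flap [(0.94, [283, 262, 347, 292])]
```

Run:
```python
from fit import *
c=cam('wrist'); f=c['frame']
pl=[.6248,.068,np.radians(-10.7)]
for a in(0,.15,.3,.5):
    q=np.array([[-55+68*np.sin(a),y,179-68*np.cos(a)] for y in(-25.5,25.5)]+[[-55,y,179] for y in(-25.5,25.5)])/1e3
    print(a,proj(c,place(pl,q)).round(1).tolist())
print('sill',proj(c,place(pl,np.array([[x,y,110] for x in(-63,-60,-56) for y in(-27,27)])/1e3)).round(1).tolist())
for s in silhouettes('wrist','flap')[:1]:
    y,x=np.nonzero(s['pixels']); print(s['extent'],[(r,x[y==r].min(),x[y==r].max()) for r in range(y.min(),y.max()+1,4)])
for s in silhouettes('wrist','carton')[:1]: print(s['p'],s['extent'],f[s['pixels']].mean(0))
for col in(290,300,315,330,340): print(col,[f[r,col].tolist() for r in range(246,272,2)])
```

```text
0 [[284.8, 261.4], [348.6, 263.6], [275.1, 348.7], [347.5, 352.3]]
0.15 [[286.2, 267.5], [348.1, 269.6], [275.1, 348.7], [347.5, 352.3]]
0.3 [[287.4, 274.7], [347.6, 276.9], [275.1, 348.7], [347.5, 352.3]]
0.5 [[288.5, 285.8], [347.0, 288.1], [275.1, 348.7], [347.5, 352.3]]
sill [[281.7, 255.9], [351.0, 258.1], [282.2, 257.5], [350.9, 259.8], [282.9, 259.7], [350.6, 262.0]]
[283.0, 261.4, 345.8, 292.4] [(261, np.int64(287), np.int64(313)), (265, np.int64(284), np.int64(347)), (269, np.int64(284), np.int64(347)), (273, np.int64(283), np.int64(347)), (277, np.int64(283), np.int64(347)), (281, np.int64(282), np.int64(347)), (285, np.int64(282), np.int64(347)), (289, np.int64(284), np.int64(346))]
290 [[128, 120, 116], [109, 103, 101], [73, 71, 73], [77, 76, 79], [110, 109, 111], [179, 172, 167], [178, 166, 154], [142, 102, 78], [148, 68, 0], [137, 63, 0], [138, 63, 0], [141, 64, 0], [160, 74, 0]]
300 [[126, 120, 115], [111, 105, 101], [74, 72, 73], [78, 76, 79], [103, 101, 104], [159, 152, 150], [181, 170, 160], [143, 113, 93], [147, 69, 0], [140, 64, 0], [133, 62, 0], [153, 69, 0], [183, 86, 0]]
315 [[128, 121, 116], [121, 114, 110], [81, 79, 79], [78, 76, 78], [105, 104, 106], [157, 152, 151], [193, 183, 174], [138, 118, 99], [137, 70, 22], [131, 60, 0], [137, 64, 0], [148, 68, 0], [160, 76, 0]]
330 [[127, 119, 115], [123, 117, 113], [87, 84, 83], [76, 76, 78], [99, 99, 101], [146, 143, 144], [204, 194, 187], [141, 130, 124], [128, 74, 49], [131, 59, 0], [131, 60, 0], [145, 66, 0], [165, 78, 0]]
340 [[127, 121, 116], [126, 119, 115], [92, 88, 87], [76, 76, 77], [95, 94, 96], [139, 136, 137], [191, 182, 177], [151, 142, 136], [135, 83, 57], [138, 64, 0], [138, 63, 0], [148, 68, 0], [147, 67, 0]]
```

The flap's lower edge sits at the shut (0 rad) prediction. The strip the network called carton is the pale sill, uniform across the mouth. Handing in.

```bash
python3 -c "
from cell import sign_off
print(sign_off())"
```

```text
the job is handed in; nothing more can be done
None
```

The job is handed in: I lifted the carton from the aluminium rack, set it on the table and let go, then regripped it by one end and fed it past the flap, needing one push off the sill; it is now inside the drop box with the flap shut, and the bottle, timer and tape roll have not moved.

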